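# Load the blank dryer in layers and set it to two dots

### The arm

A 7-joint arm with a two-finger parallel gripper is mounted at the origin on the work surface. World frame = base frame: x ahead of the robot, y to its left, z up, the work surface at z = 0. Lengths are in m, angles in degrees, forces in N, time in s.
With the tool pointing down it reaches from about 0.35 to 0.775 m from the base axis. Payload 3.1 kg.
Tool frame: the origin (TCP) lies midway between the tips of the shut fingers; the grasp point (between the pads) lies 19 mm behind it (grasp_offset is the distance from the TCP to the grasp point, in m); z points along the fingers, y is the line along which they close (so a half turn about z gives the same grasp; the last joint's range is limited). The gripper opens to 85 mm and grips with 20 to 120 N. Pads are 22 mm wide; open, the fingers measure 114 mm over their backs; the gripper's body (76 mm by 85 mm) begins 54 mm behind the grasp point. The pads swing forward as they close: fully open they stand 13 mm farther back than shut.
Start: joints at [71.236, 17.813, 0.802, 86.603, -0.252, 75.585, -1.558], TCP at [0.155, -0.528, 0.231] pointing down, gripper open.
Joint ranges: [-154.91, 154.91], [-16.99, 109.72], [-72.82, 74.43], [7.12, 147.25], [-82.49, 262.49], [11.32, 116.49], [-174.64, 174.64]. Speed limits (degrees/s): [159.86, 159.86, 180, 180, 180, 180, 180].

### API

Orientations are given as [roll, pitch, yaw] about the fixed x, y, z axes, in that order (R = Rz(yaw) Ry(pitch) Rx(roll)).
In Python, from plant import sense, get_image, calibration, sign_off, grasp_offset gives the robot as it stands.
- The arm moves only by the shell command python3 -m handwheel 'ROWS' [OPENING] [FORCE]. ROWS is a JSON object of lists of equal length, an entry for each row: "delta_pos": the shift along the world's x, y, z each as a share of 0.1 m, from -1 to 1, a list of three; "dr": the turn, a rotation vector about the world's x, y, z each as a share of 180 degrees, from -1 to 1, a list of three. In form: {"delta_pos": [[tx, ty, tz], ...], "dr": [[rx, ry, rz], ...]}. A call has 1 to 10 rows; each row shifts and turns the commanded pose from where the row before left it; what a row does not reach is not made up. A row lasts 1/10 s, in which the tool goes at most 50 mm and 8.59 degrees, less where a joint would pass 70% of its speed; a pose out of reach is approached as far as the arm can. A call with a number of a shift or a turn outside -1 to 1 is refused whole. A call with a gripper value outside its range is refused whole. OPENING is the opening, from -1 (shut) to 1 (fully open), set as the call begins (- or left out, the last holds). The fingers move at their own pace and stop on an object; FORCE is the grip in N (left out, the last holds). Time passes only in rows, so rows that do not move let the fingers close. It gives the time, the measured TCP pose, the force, the opening and the grip force at its end, in the units of the state.
- sense(): the state, without advancing time (a new reading comes with each control period).
- get_image(name): name is "scene" or "top" or "wrist"; returns the picture (420x560x3 uint8, red, green, blue); there is no depth.
- calibration(name): a dict with "mtx" (3x3 intrinsics, pixels), "R" (3x3) and "t" (3): a world point X has camera coordinates R X + t. Camera axes: x right, y down, z forward; pixel columns grow to the right and rows downward; lengths in m; the calibration is good to about 2 mm. A picture is of the moment at which its call begins: read the wrist's pose just before it. calibration takes no time and is no camera call; for the wrist camera it gives the pose at the moment of the call.
- sign_off(): hands the job in; it is judged then, once.
The state is a dict: "time_s": time; "qpos": joint angles; "qd": joint speeds; "joint_efforts": joint torques, N m; "tool_pos": TCP position; "tool_rot": TCP orientation; "contact_force": force on the tool from outside, world axes, zero at the start; "torque": the same for the moment, N m; "opening": finger opening in m; "gripper_force": force on a finger pad.
Only numpy, scipy, OpenCV 4.12 (cv2) and the standard library are available. Lean on these libraries where they do the work, as an engineer would, in place of code of your own. Each camera call takes 0.05 s, during which the arm holds its last target. There are 200 camera calls.

### The job

Load the drying base with the turning blanks: lay the two long blanks on it, one in the middle of each side of its rib and along it, set the ribbed separator sheet on them squarely over the base with its rib in line with the base's rib, then lay all the short blanks there are on the sheet, along its rib and in the lanes either side of it, shared between the two sides so that the cover will lie level. Put the dark cover board squarely and level on top, its rib the same way, and only then turn the selector on the control box to the two-dot mark. Knock over neither the amber bottle nor the white pot, and let go of everything.

Things in the scene. Friction and masses are not known exactly. Their poses are not given: they have to be found in the camera images.
- dryer: fixed drying base: grey metal box 180 x 200 mm, 30 mm tall, slotted top face; origin at the centre of its underside, x along its centre rib (away from the robot at yaw 0), y across. A fixed aluminium rib 140 long, 12 wide and 26 mm tall stands on its top along x at y = 0 (rib top 56 mm above the origin) and parts the top into two lanes, whose middles are 55 mm either side of the rib
- sheet: separator sheet: thin pale plywood sheet with vent holes, 140 (x) x 160 (y) x 6 mm, with a grip rib 12 mm wide and 26 mm tall along x over its full length at y = 0 (rib top 32 mm above the origin); origin at the centre of its underside, z up. Taken by the rib from above. The lanes either side of the rib have their middles at y = +-55 mm
- cover: cover board: dark wood board 140 (x) x 160 (y) x 16 mm, heavier than the sheet, with a grip rib 100 mm long, 12 wide and 26 mm tall along x at y = 0 on top (rib top 42 mm above the origin); origin at the centre of its underside, z up. Taken by the rib from above
- selector (a joint): angle of the selector on the control box, 0 to 2.1 rad, growing clockwise seen from above: 0 at off (open circle), 0.7 at the one-dot mark, 1.4 at two dots, 2.1 at three dots; stays where it is left
- selector_grip (a point): point on the selector's axis at the height to grip, 107 mm above the table; the selector is a black knob with a bar grip 49 mm long, 14 mm wide and 32 mm tall, to be pinched across the bar from above; x along the bar and turning with it, the white pointer line at its -x end
- control: fixed white control box 120 x 120 x 70 mm that carries the selector upright on the middle of its top face, with dot marks around it; origin at the centre of its underside. At selector angle 0 the bar lies along this box's x axis, pointer to -x; at angle a it is turned by -a about z
- mark_two (a point): the two-dot mark on the top face of the control box, 45 mm from the selector's axis
- long1: long square hardwood turning blank, a plain pale bar 130 x 36 x 36 mm; origin at the middle of one long face (the underside as first laid), x along its length, z up to the face across from it
- long1_mid (a point): centre of the long1 blank
- long2: long square hardwood turning blank, a plain pale bar 130 x 36 x 36 mm; origin at the middle of one long face (the underside as first laid), x along its length, z up to the face across from it
- long2_mid (a point): centre of the long2 blank
- short1: short square hardwood turning blank, a plain mid-brown bar 60 x 36 x 36 mm; origin at the middle of one long face (the underside as first laid), x along its length, z up to the face across from it; may be absent (a larger speckled cork block, 90 x 55 x 30 mm, nearer the robot is a sanding block and no part of this)
- short1_mid (a point): centre of the short1 blank
- short2: short square hardwood turning blank, a plain mid-brown bar 60 x 36 x 36 mm; origin at the middle of one long face (the underside as first laid), x along its length, z up to the face across from it; may be absent (a larger speckled cork block, 90 x 55 x 30 mm, nearer the robot is a sanding block and no part of this)
- short2_mid (a point): centre of the short2 blank
- short3: short square hardwood turning blank, a plain mid-brown bar 60 x 36 x 36 mm; origin at the middle of one long face (the underside as first laid), x along its length, z up to the face across from it; may be absent (a larger speckled cork block, 90 x 55 x 30 mm, nearer the robot is a sanding block and no part of this)
- short3_mid (a point): centre of the short3 blank
- short4: short square hardwood turning blank, a plain mid-brown bar 60 x 36 x 36 mm; origin at the middle of one long face (the underside as first laid), x along its length, z up to the face across from it; may be absent (a larger speckled cork block, 90 x 55 x 30 mm, nearer the robot is a sanding block and no part of this)
- short4_mid (a point): centre of the short4 blank
- finish: bystander: amber finish bottle 60 mm across, 150 mm tall, standing; origin at the centre of its foot, z up
- pot: bystander: white ceramic pot 70 mm across the rim, 90 mm tall, standing; origin at the centre of its foot, z up
Not all that is in view belongs to the job. Of the things shaped like the sheet, the plywood one is meant.

How it is judged:
By the outcome, as a careful person would: the job done as asked, in the order asked, and still so for the second after the job is handed in, with the robot touching nothing.
Of short1, short2, short3, short4 only 3 to 4 are there at a start; the rules pass over those that are not, and their reading is None.
At some moment in a run one of cover may be knocked a few centimetres aside while the robot is not near it.
Once in a run the grip may slacken for a moment while it holds something.
It also fails if it takes over 208 s, if anything falls off the work surface, if the arm or the gripper's body presses on something with over 40 N, if the wrist force passes 120 N, or if a joint passes its speed limit or range.

## Working session

There is one attempt and no reset: what is moved stays moved. The work goes in short steps, Python scripts to look and compute and a shell command to move; the robot and the scene stay as the last step left them, time stands still between calls to the robot, and variables do not carry over. Pictures are saved under pics/ and viewed, at most 14 in all, crops included, and the job is handed in when it is done.

```bash
ls; mkdir -p pics; python3 - <<'E'
from plant import *
import cv2,numpy as np
np.set_printoptions(precision=4,suppress=True)
s=sense();print(s,grasp_offset)
for n in("scene","top"):
    im=get_image(n);cv2.imwrite(f"pics/{n}0.png",im[...,::-1])
    c=calibration(n);print(n,c)
E
```

```text
pics
{'time_s': 0.0, 'qpos': array([71.235 , 17.8603,  0.8015, 86.6927, -0.2525, 75.5846, -1.5592]), 'qd': array([ 0.0711,  0.0511, -0.1248, -0.089 ,  0.0548, -0.0109,  0.0942]), 'joint_efforts': array([ -0.0001, -37.9915,   0.146 , -23.0586,   0.0121,   0.0138,
         0.    ]), 'tool_pos': array([ 0.1549, -0.527 ,  0.2302]), 'tool_rot': array([-179.8643,    0.0051,   16.3795]), 'contact_force': array([-0.3159, -0.5601, -0.068 ]), 'torque': array([ 0.0167, -0.034 , -0.0068]), 'gripper_force': 0.0, 'opening': 0.08543711103675354} 0.0187
scene {'mtx': array([[472.7644,   0.    , 281.0459],
       [  0.    , 472.7644, 204.5099],
       [  0.    ,   0.    ,   1.    ]]), 'R': array([[ 0.568 ,  0.8227, -0.023 ],
       [ 0.4222, -0.3153, -0.8499],
       [-0.7065,  0.473 , -0.5265]]), 't': array([-0.3928, -0.1008,  1.9385])}
top {'mtx': array([[503.2273,   0.    , 274.7824],
       [  0.    , 503.2273, 213.6638],
       [  0.    ,   0.    ,   1.    ]]), 'R': array([[ 0.0061, -0.9999,  0.0104],
       [-0.984 , -0.0079, -0.178 ],
       [ 0.1781, -0.0092, -0.984 ]]), 't': array([0.1277, 0.5466, 1.4226])}
```

View pics/scene0.png

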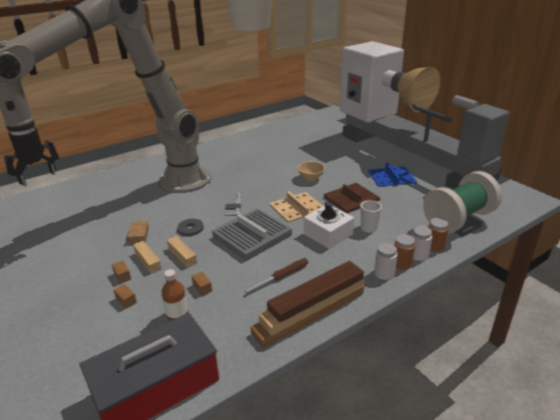

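View pics/top0.png

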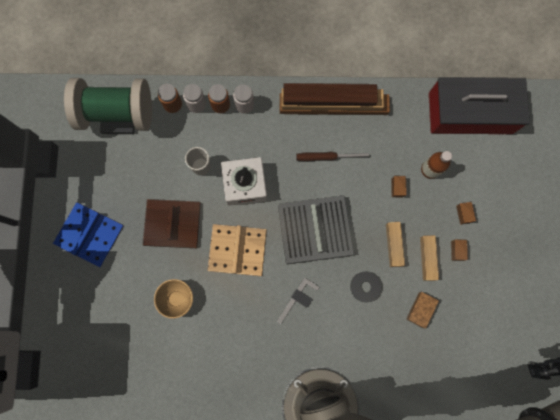

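The top view shows three short blanks at (399,186), (467,213) and (460,250), and the long blanks at (397,244) and (430,258). It also shows the base (316,230), sheet (237,250), cover (172,223), control box (243,180), pot (197,158) and bottle (438,163). I'll measure these next.

```bash
cat > h.py <<'E'
from plant import *
import cv2,numpy as np
np.set_printoptions(precision=4,suppress=True)
def onplane(c,px,z):
    px=np.atleast_2d(np.asarray(px,float))
    d=np.c_[px,np.ones(len(px))]@np.linalg.inv(c["mtx"]).T@c["R"]
    C=-c["R"].T@c["t"]; s=(z-C[2])/d[:,2:]
    return (C+s*d)[:,:2]
def proj(c,X):
    p=(np.atleast_2d(X)@c["R"].T+c["t"])@c["mtx"].T
    return p[:,:2]/p[:,2:]
def blob(im,seed,tol,r=None):
    "mask of the colour-connected region about seed (px)"
    m=np.zeros((im.shape[0]+2,im.shape[1]+2),np.uint8)
    g=cv2.GaussianBlur(im,(3,3),0)
    cv2.floodFill(g.copy(),m,tuple(int(v) for v in seed),0,(tol,)*3,(tol,)*3,4|(255<<8)|cv2.FLOODFILL_FIXED_RANGE|cv2.FLOODFILL_MASK_ONLY)
    m=m[1:-1,1:-1]
    return cv2.morphologyEx(m,cv2.MORPH_CLOSE,np.ones((7,7)))
def rect(c,m,z):
    "min-area rectangle in world on plane z: centre, (long,short), yaw of long side deg"
    k=max(cv2.findContours(m,cv2.RETR_EXTERNAL,cv2.CHAIN_APPROX_NONE)[0],key=cv2.contourArea)[:,0]
    w=onplane(c,k,z)
    (cx,cy),(a,b),t=cv2.minAreaRect((w*1000).astype(np.float32))
    if a<b:a,b,t=b,a,t+90
    return np.array([cx,cy])/1000,(round(a,1),round(b,1)),(t+90)%180-90
E
python3 - <<'E'
from h import *
im=cv2.imread("pics/top0.png");c=calibration("top")
for n,s,z,tol in[("L1",(397,246),.036,30),("L2",(430,260),.036,30),("s1",(399,184),.036,22),("s2",(466,212),.036,22),("s3",(460,250),.036,22),("sheet",(225,238),.006,45),("cover",(158,235),.016,18),("control",(230,192),.07,45),("bottle",(446,155),.15,40),("pot",(200,150),.09,45)]:
    m=blob(im,s,tol);print(n,*rect(c,m,z),im[s[1],s[0]])
g=cv2.resize(im[140:330,140:480],None,fx=2.3,fy=2.3,interpolation=cv2.INTER_CUBIC);cv2.imwrite("pics/crop0.png",g)
E
```

```text
L1 [ 0.4627 -0.2226] (127.9, 34.7) 3.724032163619995 [ 96 135 165]
L2 [ 0.4236 -0.322 ] (128.3, 34.0) 1.270674705505371 [ 97 138 171]
s1 [ 0.638  -0.2406] (56.5, 33.0) -2.0698165893554688 [ 51  82 123]
s2 [ 0.558  -0.4373] (56.5, 36.1) 8.650911331176758 [ 52  83 123]
s3 [ 0.446  -0.4117] (61.5, 34.6) 0.06536024063825607 [ 55  84 121]
sheet [0.4488 0.2827] (144.9, 83.6) -4.782524108886719 [105 150 188]
cover [0.5202 0.434 ] (167.1, 138.0) 87.55176544189453 [44 53 74]
control [0.6456 0.2255] (118.4, 118.0) -82.36905145645142 [172 180 189]
bottle [ 0.6973 -0.3449] (25.7, 23.1) -89.47242987155914 [161 169 181]
pot [0.5936 0.1081] (1719.6, 1225.3) -89.25750857591629 [85 93 96]
```

View pics/crop0.png

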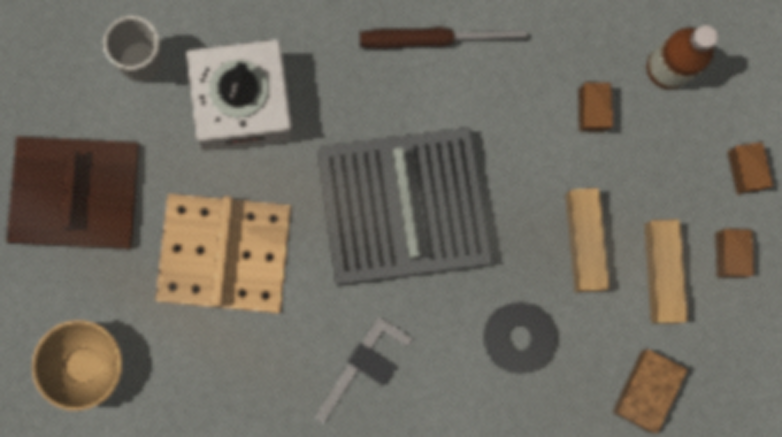

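```bash
python3 - <<'E'
from h import *
c=calibration("top")
f=lambda p,z:onplane(c,np.array(p)/2.3+[140,140],z)
for n,p,z in[("base",[(320,147),(478,128),(497,263),(337,283)],.03),("sheet",[(168,195),(291,205),(281,312),(157,301)],.006),("cover",[(15,137),(138,142),(133,247),(9,242)],.016),("ctl",[(188,52),(278,42),(289,130),(198,142)],.07)]:
    w=f(p,z); e=[(w[0]-w[3]),(w[1]-w[2])]; l=[(w[0]-w[1]),w[3]-w[2]]
    print(n,w.mean(0),"xside yaw",[np.degrees(np.arctan2(v[1],v[0])) for v in e],"yside",[np.degrees(np.arctan2(-v[0],v[1])) for v in l],[np.linalg.norm(v) for v in e+l])
for n,p,z in[("baserib",[(400,150),(413,255)],.056),("sheetrib",[(229,198),(217,305)],.032),("coverrib",[(81,152),(80,230)],.042),("knob",[(240,86)]*2,.12),("pot",[(131,42)]*2,.09),("bot",[(704,36)]*2,.15)]:
    w=f(p,z);v=w[0]-w[1];print(n,w.mean(0),np.degrees(np.arctan2(v[1],v[0])),np.linalg.norm(v))
# cork etc
E
```

```text
base [0.5043 0.0055] xside yaw [np.float64(7.255216417585646), np.float64(6.739641736991496)] yside [np.float64(7.458677160578428), np.float64(7.5078725190643)] [np.float64(0.176670019435885), np.float64(0.1765067329492413), np.float64(0.20665072239952656), np.float64(0.20506314310218682)]
sheet [0.4432 0.2411] xside yaw [np.float64(-4.255090957644639), np.float64(-4.764746708669896)] yside [np.float64(-4.256692102593512), np.float64(-4.653851820354774)] [np.float64(0.13779666844919244), np.float64(0.13890674276102558), np.float64(0.16058875880020296), np.float64(0.1593570352101554)]
cover [0.52   0.4363] xside yaw [np.float64(-0.25252863035167367), np.float64(-0.8040902842524361)] yside [np.float64(-1.9030525517475043), np.float64(-1.9010985346232534)] [np.float64(0.1374249489081028), np.float64(0.1373877829548424), np.float64(0.16025358085816166), np.float64(0.15893032356497244)]
ctl [0.6418 0.2232] xside yaw [np.float64(7.5331226641132645), np.float64(7.504177299884495)] yside [np.float64(7.103391902143077), np.float64(8.161814613792084)] [np.float64(0.1179055424524956), np.float64(0.11577522257153618), np.float64(0.1153561333196634), np.float64(0.11530134118870353)]
baserib [0.5035 0.01  ] 6.500467153180531 0.13438944601850844
sheetrib [0.4426 0.241 ] -5.263286445226881 0.136813744419535
coverrib [0.517  0.4227] 1.6459030748178642 0.10032041134543447
knob [0.6358 0.2185] 0.0 0.0
pot [0.6992 0.358 ] 0.0 0.0
bot [ 0.6954 -0.3437] 0.0 0.0
```

```bash
python3 -m handwheel '{"delta_pos":[[0.3,0.3,0],[0.4,0.3,0],[0.45,0.25,0],[0.45,0.25,0],[0.45,0.25,0],[0.45,0.25,0],[0.05,0.1,0],[0,0,0]],"dr":[[0,0,-0.04],[0,0,-0.03],[0,0,0],[0,0,0],[0,0,0],[0,0,0],[0,0,0],[0,0,0]]}' 1 60; python3 -c "
from h import *
c=calibration('wrist');print(c,sense()['tool_pos'],sense()['tool_rot']);im=get_image('wrist');cv2.imwrite('pics/w1.png',im[...,::-1])"
```

```text
time_s: 0.9
tool_pos: [0.4069, -0.3574, 0.2306]
tool_rot: [-179.9, 0.0, 4.2]
contact_force: [-0.5, -0.5, -0.9]
opening: 0.0849
gripper_force: 0.0
{'mtx': array([[341.7754,   0.    , 273.7983],
       [  0.    , 341.7754, 207.062 ],
       [  0.    ,   0.    ,   1.    ]]), 'R': array([[ 0.0718, -0.9974, -0.001 ],
       [-0.9563, -0.0691,  0.2842],
       [-0.2835, -0.0195, -0.9588]]), 't': array([-0.3845,  0.3268,  0.4879])} [ 0.4069 -0.3574  0.2306] [-179.8736    0.014     4.1661]
```

View pics/w1.png

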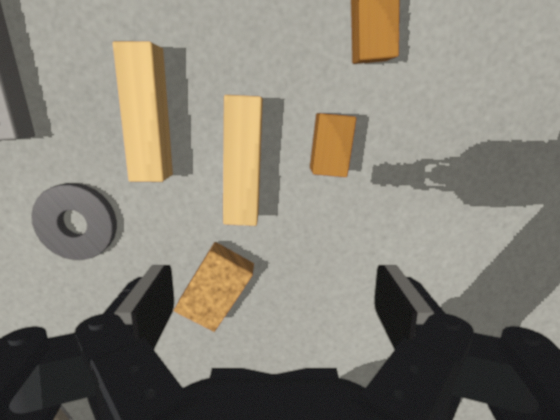

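The wrist picture shows L1 at (145,110), L2 at (242,160), a short blank at (333,145), another at (375,25), and the cork at (215,285). I'll check the top-camera measurements against it.

```bash
python3 - <<'E'
from h import *
im=cv2.imread("pics/w1.png")
c=calibration("wrist")
for n,s,t in[("L1",(140,110),28),("L2",(242,160),28),("s3",(333,145),25)]:
    m=blob(im,s,t);print(n,*rect(c,m,.036))
    print(onplane(c,cv2.boxPoints(cv2.minAreaRect(max(cv2.findContours(m,0,1)[0],key=len))),.036).tolist())
E
```

```text
L1 [ 0.4589 -0.2257] (127.4, 33.7) 3.2737011909484863
[[0.5211316105751906, -0.20544201646119775], [0.5261228585610143, -0.2386850944557338], [0.396878698905353, -0.24682302452015598], [0.39093042842372183, -0.20960004606811947]]
L2 [ 0.4187 -0.3248] (128.8, 34.2) 0.8890586495399475
[[0.3531024951311461, -0.308068061313606], [0.4825014224471344, -0.3071138990790311], [0.48418750916912906, -0.34037885699917225], [0.3548992278817234, -0.345148568962377]]
s3 [ 0.4423 -0.4151] (57.9, 34.8) -1.1029205322265625
[[0.41418007422448083, -0.3969970641856193], [0.47228987008431145, -0.39840838383865484], [0.4705075424242823, -0.4323897954662461], [0.4120852359778076, -0.4326994327673621]]
```

```bash
python3 -m handwheel '{"delta_pos":[[0,0.45,0.1],[0,0.48,0.1],[0,0.48,0.1],[0,0.48,0.1],[0,0.48,0.1],[0,0.48,0.1],[0,0.48,0.1],[0,0.48,0.1],[0,0.4,0.1],[0,0.3,0]],"dr":[[0,0,0],[0,0,0],[0,0,0],[0,0,0],[0,0,0],[0,0,0],[0,0,0],[0,0,0],[0,0,0],[0,0,0]]}' ;python3 -m handwheel '{"delta_pos":[[0,0,0],[0,0,0]],"dr":[[0,0,0],[0,0,0]]}'; python3 -c "
from h import *
im=get_image('wrist');cv2.imwrite('pics/w2.png',im[...,::-1])
c=calibration('wrist');np.savez('w2.npz',**c)"
```

```text
time_s: 1.95
tool_pos: [0.4054, 0.0908, 0.3229]
tool_rot: [180.0, -0.2, 3.7]
contact_force: [0.7, -0.3, -0.4]
opening: 0.0854
gripper_force: 0.0
time_s: 2.15
tool_pos: [0.4051, 0.0881, 0.3211]
tool_rot: [179.9, 0.0, 3.6]
contact_force: [0.1, -0.3, 0.0]
opening: 0.0853
gripper_force: 0.0
```

View pics/w2.png

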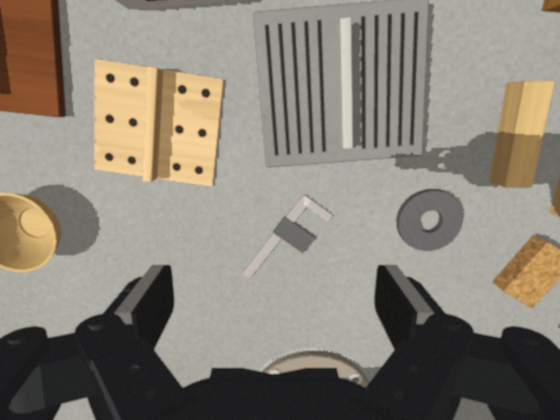

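The wrist view shows the base with its rib running from (346,18) to (348,149), its near corners at (267,166) and (425,153), and the sheet's corners at (95,60), (223,78), (213,185) and (94,170).

```bash
python3 - <<'E'
from h import *
c=dict(np.load("w2.npz"));im=cv2.imread("pics/w2.png")
m=blob(im,(347,80),45);print("rib",*rect(c,m,.056),im[80,347])
b=onplane(c,[(267,166),(425,153),(255,13)],.03);print("base corners",b.tolist())
e=b[0]-b[1];u=np.array([e[1],-e[0]])/np.linalg.norm(e);print("len",np.linalg.norm(e),"yaw",np.degrees(np.arctan2(u[1],u[0])),"centre",(b[0]+b[1])/2+.09*u)
s=onplane(c,[(95,60),(223,78),(213,185),(94,170)],.006);print("sheet",s.mean(0),[np.degrees(np.arctan2(*(v[::-1]))) for v in(s[0]-s[3],s[1]-s[2])])
print("sheet rib",onplane(c,[(153,66),(149,180)],.032))
E
```

```text
rib [0.5029 0.0123] (140.2, 12.5) 7.716485023498535 [196 210 209]
base corners [[0.4022787524029371, 0.09597772407116804], [0.430820860482045, -0.10331129775773651], [0.5762080512227084, 0.11910723469739398]]
len 0.2013225425905432 yaw 8.150457208874887 centre [0.5056 0.0091]
sheet [0.4426 0.2431] [np.float64(-5.556573897820147), np.float64(-4.628866042394162)]
sheet rib [[0.5129 0.2362]
 [0.3754 0.2468]]
```

```bash
python3 -m handwheel '{"delta_pos":[[0.07,-0.39,-0.27],[0.07,-0.39,-0.27],[0.07,-0.39,-0.27],[0.07,-0.39,-0.27],[0.07,-0.39,-0.27],[0.07,-0.39,-0.27],[0.07,-0.39,-0.27],[0.08,-0.38,-0.27],[0,0,0],[0,0,0]],"dr":[[0,0,0],[0,0,0],[0,0,0],[0,0,0],[0,0,0],[0,0,0],[0,0,0],[0,0,0],[0,0,0],[0,0,0]]}'; python3 -m handwheel '{"delta_pos":[[0,0,0],[0,0,0]],"dr":[[0,0,0],[0,0,0]]}'
```

```text
time_s: 3.2
tool_pos: [0.4593, -0.2238, 0.1038]
tool_rot: [-180.0, 0.2, 3.4]
contact_force: [0.6, 0.3, 0.1]
opening: 0.0858
gripper_force: 0.0
time_s: 3.4
tool_pos: [0.4624, -0.22, 0.1064]
tool_rot: [180.0, -0.1, 3.9]
contact_force: [-0.5, 0.5, 0.2]
opening: 0.0855
gripper_force: 0.0
```

```bash
python3 -m handwheel '{"delta_pos":[[0,-0.02,-0.4],[0,0,-0.35],[0,0,-0.24],[0,0,0],[0,0,0]],"dr":[[0,0,0],[0,0,0],[0,0,0],[0,0,0],[0,0,0]]}'; python3 -m handwheel '{"delta_pos":[[0,0,0],[0,0,0],[0,0,0],[0,0,0],[0,0,0],[0,0,0],[0,0,0],[0,0,0]],"dr":[[0,0,0],[0,0,0],[0,0,0],[0,0,0],[0,0,0],[0,0,0],[0,0,0],[0,0,0]]}' -1 60;python3 -m handwheel '{"delta_pos":[[0,0,0.3],[0,0,0.4],[0,0,0.4],[0,0,0]],"dr":[[0,0,0],[0,0,0],[0,0,0],[0,0,0]]}'
```

```text
time_s: 3.9
tool_pos: [0.4627, -0.2221, 0.0073]
tool_rot: [180.0, -0.1, 3.9]
contact_force: [0.6, -0.0, -0.6]
opening: 0.0853
gripper_force: 0.0
time_s: 4.7
tool_pos: [0.4631, -0.2231, 0.0075]
tool_rot: [179.9, -0.1, 3.8]
contact_force: [-0.2, 0.2, 6.3]
opening: 0.0353
gripper_force: 62.3
time_s: 5.1
tool_pos: [0.4662, -0.2242, 0.1219]
tool_rot: [179.7, -0.6, 3.8]
contact_force: [1.8, -0.3, -0.1]
opening: 0.0351
gripper_force: 61.6
```

```bash
python3 -m handwheel '{"delta_pos":[[0.1,0.36,0],[0.1,0.36,0],[0.1,0.36,0],[0.1,0.36,0],[0.07,0.36,0],[0,0,0],[0,0,0],[0,0,0]],"dr":[[0,0,0.005],[0,0,0.005],[0,0,0.005],[0,0,0.006],[0,0,0],[0,0,0],[0,0,0],[0,0,0]]}';python3 -m handwheel '{"delta_pos":[[0,0,0],[0,0,0]],"dr":[[0,0,0],[0,0,0]]}'
```

```text
time_s: 5.9
tool_pos: [0.5081, -0.0441, 0.1155]
tool_rot: [180.0, 0.1, 7.5]
contact_force: [-0.4, -0.4, -1.2]
opening: 0.0351
gripper_force: 65.6
time_s: 6.1
tool_pos: [0.5086, -0.044, 0.1161]
tool_rot: [180.0, 0.0, 7.4]
contact_force: [-0.2, -0.2, -1.1]
opening: 0.035
gripper_force: 65.6
```

```bash
python3 -m handwheel '{"delta_pos":[[0.02,0,-0.3],[0,0,-0.3],[0,0,-0.15],[0,0,0],[0,0,0],[0,0,-0.03],[0,0,0]],"dr":[[0,0,0],[0,0,0],[0,0,0],[0,0,0],[0,0,0],[0,0,0],[0,0,0]]}';python3 -m handwheel '{"delta_pos":[[0,0,0],[0,0,0],[0,0,0],[0,0,0]],"dr":[[0,0,0],[0,0,0],[0,0,0],[0,0,0]]}' 0.1;python3 -m handwheel '{"delta_pos":[[0,0,0.2],[0,0,0.4],[0,0,0.4],[0,0,0.0]],"dr":[[0,0,0],[0,0,0],[0,0,0],[0,0,0]]}'
```

```text
time_s: 6.8
tool_pos: [0.5113, -0.0428, 0.0389]
tool_rot: [180.0, -0.1, 7.5]
contact_force: [-1.1, -0.4, -0.3]
opening: 0.035
gripper_force: 66.1
time_s: 7.2
tool_pos: [0.5111, -0.0425, 0.0386]
tool_rot: [180.0, -0.0, 7.6]
contact_force: [0.2, 0.5, 0.2]
opening: 0.047
gripper_force: 0.0
time_s: 7.6
tool_pos: [0.5157, -0.0424, 0.1443]
tool_rot: [179.8, -0.7, 7.6]
contact_force: [0.8, 0.2, 1.0]
opening: 0.0474
gripper_force: 0.0
```

```bash
python3 -m handwheel '{"delta_pos":[[-0.12,-0.4,-0.05],[-0.13,-0.4,-0.05],[-0.13,-0.4,-0.05],[-0.13,-0.4,-0.05],[-0.13,-0.4,-0.05],[-0.13,-0.4,-0.05],[-0.13,-0.4,-0.05],[0,0,0],[0,0,0],[0,0,0]],"dr":[[0,0,-0.006],[0,0,-0.006],[0,0,-0.006],[0,0,-0.006],[0,0,-0.006],[0,0,-0.006],[0,0,0],[0,0,0],[0,0,0],[0,0,0]]}' 1;python3 -m handwheel '{"delta_pos":[[0,0,0],[0,0,0]],"dr":[[0,0,0],[0,0,0]]}'; python3 -c "
from h import *
c=calibration('wrist');im=get_image('wrist')[...,::-1].copy();cv2.imwrite('pics/w3.png',im)"
```

```text
time_s: 8.6
tool_pos: [0.4216, -0.3209, 0.103]
tool_rot: [-179.9, -0.0, 1.2]
contact_force: [1.4, 0.3, 0.1]
opening: 0.0856
gripper_force: 0.0
time_s: 8.8
tool_pos: [0.4218, -0.3211, 0.1035]
tool_rot: [-180.0, -0.0, 1.2]
contact_force: [0.6, -0.1, 0.0]
opening: 0.0852
gripper_force: 0.0
```

```bash
python3 -m handwheel '{"delta_pos":[[0,-0.02,-0.4],[0,0,-0.35],[0,0,-0.22],[0,0,0],[0,0,0]],"dr":[[0,0,0],[0,0,0],[0,0,0],[0,0,0],[0,0,0]]}'; python3 -m handwheel '{"delta_pos":[[0,0,0],[0,0,0],[0,0,0],[0,0,0],[0,0,0],[0,0,0],[0,0,0],[0,0,0]],"dr":[[0,0,0],[0,0,0],[0,0,0],[0,0,0],[0,0,0],[0,0,0],[0,0,0],[0,0,0]]}' -1 60;python3 -m handwheel '{"delta_pos":[[0,0,0.3],[0,0,0.4],[0,0,0.4],[0,0,0]],"dr":[[0,0,0],[0,0,0],[0,0,0],[0,0,0]]}'
```

```text
time_s: 9.35
tool_pos: [0.4214, -0.3243, 0.0067]
tool_rot: [-180.0, -0.0, 1.1]
contact_force: [0.4, -0.0, 0.7]
opening: 0.0852
gripper_force: 0.0
time_s: 10.15
tool_pos: [0.4219, -0.3252, 0.0075]
tool_rot: [179.9, -0.1, 1.1]
contact_force: [0.2, 0.1, 6.4]
opening: 0.0348
gripper_force: 62.4
time_s: 10.55
tool_pos: [0.4247, -0.3271, 0.122]
tool_rot: [179.6, -0.6, 1.1]
contact_force: [0.9, -0.4, -0.8]
opening: 0.0351
gripper_force: 61.7
```

```bash
python3 -m handwheel '{"delta_pos":[[0.08,0.43,0],[0.08,0.43,0],[0.08,0.43,0],[0.08,0.43,0],[0.08,0.43,0],[0.08,0.43,0],[0.08,0.43,0],[0.08,0.43,0],[0.1,0.48,0],[0,0,0]],"dr":[[0,0,0.006],[0,0,0.006],[0,0,0.006],[0,0,0.006],[0,0,0.006],[0,0,0.006],[0,0,0],[0,0,0],[0,0,0],[0,0,0]]}';python3 -m handwheel '{"delta_pos":[[0,0,0],[0,0,0],[0,0,0],[0,0,0]],"dr":[[0,0,0],[0,0,0],[0,0,0],[0,0,0]]}'
```

```text
time_s: 11.55
tool_pos: [0.4944, 0.0777, 0.116]
tool_rot: [-179.6, -0.1, 8.3]
contact_force: [-0.8, 0.1, -1.0]
opening: 0.035
gripper_force: 61.6
time_s: 11.95
tool_pos: [0.4947, 0.0657, 0.116]
tool_rot: [180.0, 0.0, 7.4]
contact_force: [0.1, -0.3, -1.2]
opening: 0.0352
gripper_force: 61.6
```

```bash
python3 -m handwheel '{"delta_pos":[[0.01,0,-0.3],[0,0,-0.3],[0,0,-0.15],[0,0,0],[0,0,0],[0,0,-0.03],[0,0,0]],"dr":[[0,0,0],[0,0,0],[0,0,0],[0,0,0],[0,0,0],[0,0,0],[0,0,0]]}';python3 -m handwheel '{"delta_pos":[[0,0,0],[0,0,0],[0,0,0],[0,0,0]],"dr":[[0,0,0],[0,0,0],[0,0,0],[0,0,0]]}' 0.1;python3 -m handwheel '{"delta_pos":[[0,0,0.2],[0,0,0.4],[0,0,0.4],[-0.4,0,0.4],[-0.4,-0.2,0.3],[-0.2,-0.2,0.2],[0,0,0],[0,0,0],[0,0,0],[0,0,0]],"dr":[[0,0,0],[0,0,0],[0,0,0],[0,0,0],[0,0,0],[0,0,0],[0,0,0],[0,0,0],[0,0,0],[0,0,0]]}' 1; python3 - <<'E'
from h import *
im=get_image('wrist')[...,::-1].copy();cv2.imwrite('pics/w4.png',im);np.savez('w4.npz',**calibration('wrist'))
E
```

```text
time_s: 12.65
tool_pos: [0.4963, 0.0673, 0.0388]
tool_rot: [180.0, -0.1, 7.5]
contact_force: [0.1, 0.2, -0.7]
opening: 0.0351
gripper_force: 61.7
time_s: 13.05
tool_pos: [0.4961, 0.0675, 0.0385]
tool_rot: [180.0, -0.0, 7.6]
contact_force: [-0.2, -1.1, 0.2]
opening: 0.047
gripper_force: 0.0
time_s: 14.05
tool_pos: [0.4034, 0.0297, 0.2205]
tool_rot: [-179.9, 0.1, 7.6]
contact_force: [-0.1, 0.2, 0.5]
opening: 0.0853
gripper_force: 0.0
```

View pics/w4.png

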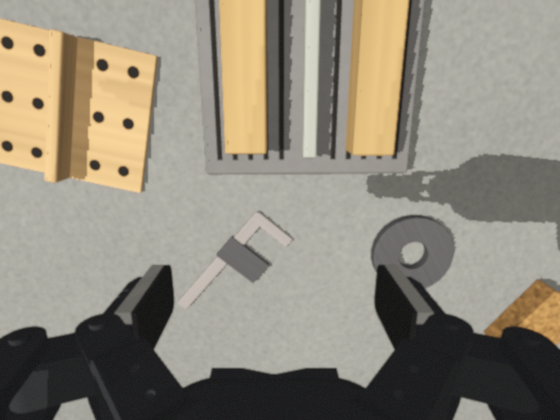

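The long blanks lie either side of the rib, with near ends at about (245,153) and (375,155). The base's near corners are at (208,173) and (404,170). I'll put numbers on the fit, using the same picture to refine the base.

```bash
python3 - <<'E'
from h import *
c=dict(np.load("w4.npz"));im=cv2.imread("pics/w4.png")
b=onplane(c,[(208,173.5),(404,170.5)],.03);e=b[0]-b[1];u=np.array([e[1],-e[0]])/np.linalg.norm(e)
print("base",np.linalg.norm(e),np.degrees(np.arctan2(u[1],u[0])),(b[0]+b[1])/2+.09*u)
for n,s,z,t in[("rib",(311,80),.056,40),("A",(245,80),.066,30),("B",(380,80),.066,25)]:
    m=blob(im,s,t);r=rect(c,m,z);
    ys=m[155-8];xs=np.where(ys)[0];y0=m[30];x0=np.where(y0)[0]
    w=onplane(c,[(xs[0],147),(xs[-1],147),(x0[0],30),(x0[-1],30)],z)
    a=(w[0]+w[1])/2;d=(w[2]+w[3])/2-a
    k=np.where(m)[0].max();near=onplane(c,[(np.where(m[k-2])[0].mean(),k)],z)
    print(n,r,"width",np.linalg.norm(w[0]-w[1]),"yaw",np.degrees(np.arctan2(d[1],d[0])),"near",near)
E
```

```text
base 0.19404697320386452 8.48301259038688 [0.5049 0.0135]
rib (array([0.4963, 0.012 ]), (125.2, 11.8), 8.08035945892334) width 0.011626594514148662 yaw 7.778018667775501 near [[0.4344 0.0027]]
A (array([0.4904, 0.0678]), (116.8, 34.3), 7.546578884124756) width 0.03374687468704334 yaw 7.425949420391687 near [[0.4326 0.0602]]
B (array([ 0.5043, -0.0423]), (118.5, 34.3), 7.503775596618652) width 0.033749658222699125 yaw 7.389281625523774 near [[ 0.4455 -0.05  ]]
```

```bash
python3 -m handwheel '{"delta_pos":[[0.06,0.35,-0.2],[0.06,0.35,-0.2],[0.06,0.35,-0.2],[0.06,0.35,-0.2],[0.08,0.36,-0.2],[0.08,0.36,-0.2],[0,0,0],[0,0,0],[0,0,0]],"dr":[[0,0,-0.014],[0,0,-0.014],[0,0,-0.014],[0,0,-0.014],[0,0,-0.013],[0,0,0],[0,0,0],[0,0,0],[0,0,0]]}';python3 -m handwheel '{"delta_pos":[[0,0,0],[0,0,0]],"dr":[[0,0,0],[0,0,0]]}'
```

```text
time_s: 15.0
tool_pos: [0.4436, 0.2399, 0.1013]
tool_rot: [179.9, 0.0, -4.9]
contact_force: [0.1, -1.2, 0.4]
opening: 0.0855
gripper_force: 0.0
time_s: 15.2
tool_pos: [0.4441, 0.2397, 0.1022]
tool_rot: [180.0, -0.1, -5.0]
contact_force: [-0.5, 1.0, 0.2]
opening: 0.0854
gripper_force: 0.0
```

```bash
python3 -m handwheel '{"delta_pos":[[-0.01,0.02,-0.4],[0,0,-0.3],[0,0,-0.2],[0,0,0],[0,0,0]],"dr":[[0,0,0],[0,0,0],[0,0,0],[0,0,0],[0,0,0]]}'; python3 -m handwheel '{"delta_pos":[[0,0,0],[0,0,0],[0,0,0],[0,0,0],[0,0,0],[0,0,0],[0,0,0],[0,0,0],[0,0,0],[0,0,0]],"dr":[[0,0,0],[0,0,0],[0,0,0],[0,0,0],[0,0,0],[0,0,0],[0,0,0],[0,0,0],[0,0,0],[0,0,0]]}' -1 70;python3 -m handwheel '{"delta_pos":[[0,0,0.2],[0,0,0.3],[0,0,0.3],[0,0,0.3],[0,0,0.3],[0,0,0],[0,0,0]],"dr":[[0,0,0],[0,0,0],[0,0,0],[0,0,0],[0,0,0],[0,0,0],[0,0,0]]}'
```

```text
time_s: 15.7
tool_pos: [0.4429, 0.2426, 0.0122]
tool_rot: [-180.0, -0.0, -4.9]
contact_force: [0.9, 1.0, 0.1]
opening: 0.0851
gripper_force: 0.0
time_s: 16.7
tool_pos: [0.4428, 0.2432, 0.0121]
tool_rot: [-180.0, -0.0, -4.9]
contact_force: [0.2, -1.2, 4.9]
opening: 0.0104
gripper_force: 71.2
time_s: 17.4
tool_pos: [0.4423, 0.2426, 0.1512]
tool_rot: [180.0, 0.0, -4.9]
contact_force: [-0.3, -0.8, -1.8]
opening: 0.0104
gripper_force: 70.3
```

```bash
python3 -m handwheel '{"delta_pos":[[0.08,-0.3,0],[0.08,-0.33,0],[0.08,-0.33,0],[0.08,-0.33,0],[0.08,-0.33,0],[0.1,-0.34,0],[0.1,-0.34,0],[0,0,0],[0,0,0],[0,0,0]],"dr":[[0,0,0.01],[0,0,0.01],[0,0,0.01],[0,0,0.01],[0,0,0.01],[0,0,0.01],[0,0,0.009],[0,0,0],[0,0,0],[0,0,0]]}';python3 -m handwheel '{"delta_pos":[[0,0,0],[0,0,0],[0,0,0]],"dr":[[0,0,0],[0,0,0],[0,0,0]]}'
```

```text
time_s: 18.4
tool_pos: [0.5011, 0.0141, 0.1501]
tool_rot: [-179.9, 0.2, 7.6]
contact_force: [-0.2, 0.0, -2.1]
opening: 0.0103
gripper_force: 70.3
time_s: 18.7
tool_pos: [0.5023, 0.0137, 0.1515]
tool_rot: [-180.0, 0.0, 7.6]
contact_force: [-0.1, 0.6, -0.4]
opening: 0.0105
gripper_force: 70.3
```

```bash
python3 -m handwheel '{"delta_pos":[[0.01,-0.01,-0.25],[0,0,-0.25],[0,0,-0.2],[0,0,0],[0,0,0],[0,0,-0.03],[0,0,0]],"dr":[[0,0,0],[0,0,0],[0,0,0],[0,0,0],[0,0,0],[0,0,0],[0,0,0]]}'
```

```text
time_s: 19.4
tool_pos: [0.5035, 0.0119, 0.079]
tool_rot: [180.0, -0.0, 7.6]
contact_force: [0.2, 0.3, -1.4]
opening: 0.0106
gripper_force: 70.3
```

```bash
python3 -m handwheel '{"delta_pos":[[0,0,-0.01],[0,0,0],[0,0,0]],"dr":[[0,0,0],[0,0,0],[0,0,0]]}';python3 -m handwheel '{"delta_pos":[[0,0,0],[0,0,0],[0,0,0],[0,0,0],[0,0,0]],"dr":[[0,0,0],[0,0,0],[0,0,0],[0,0,0],[0,0,0]]}' 0;python3 -m handwheel '{"delta_pos":[[0,0,0.2],[0,0,0.4],[0,0,0.4],[-0.4,0,0.3],[-0.4,0,0.3],[-0.2,-0.2,0.1],[0,0,0],[0,0,0],[0,0,0],[0,0,0]],"dr":[[0,0,0],[0,0,0],[0,0,0],[0,0,0],[0,0,0],[0,0,0],[0,0,0],[0,0,0],[0,0,0],[0,0,0]]}' 0.5; python3 - <<'E'
from h import *
im=get_image('wrist')[...,::-1].copy();cv2.imwrite('pics/w5.png',im);np.savez('w5.npz',**calibration('wrist'))
E
```

```text
time_s: 19.7
tool_pos: [0.5037, 0.0118, 0.0781]
tool_rot: [180.0, -0.0, 7.6]
contact_force: [0.2, 0.2, 2.3]
opening: 0.0102
gripper_force: 70.6
time_s: 20.2
tool_pos: [0.5034, 0.0119, 0.0775]
tool_rot: [-180.0, 0.0, 7.6]
contact_force: [0.5, 0.6, 0.1]
opening: 0.0422
gripper_force: 0.0
time_s: 21.2
tool_pos: [0.4036, -0.0074, 0.2467]
tool_rot: [-179.9, 0.1, 7.6]
contact_force: [-0.3, 1.0, -0.1]
opening: 0.0642
gripper_force: 0.0
```

View pics/w5.png

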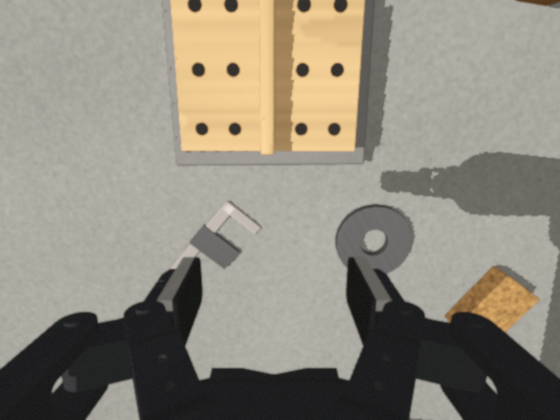

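The sheet's near corners are at (180,152) and (355,152), and the base's are at (176,163) and (363,163). I'll compute the offset.

```bash
python3 - <<'E'
from h import *
c=dict(np.load("w5.npz"));im=cv2.imread("pics/w5.png")
u=np.array([np.cos(np.radians(7.6)),np.sin(np.radians(7.6))]);v=np.array([-u[1],u[0]]);O=np.array([.5035,.0122])
def loc(p,z):
    w=onplane(c,p,z)-O;return np.c_[w@u,w@v]
print("base near",loc([(176.5,164),(363,163.5)],.03));print("sheet near",loc([(180.5,152.5),(355,152.5)],.072));print("rib",loc([(261,153),(273,153),(260,5),(273,5)],.098))
E
python3 -m handwheel '{"delta_pos":[[0.04,-0.4,-0.1],[0.04,-0.45,-0.1],[0.04,-0.45,-0.1],[0.04,-0.45,-0.15],[0.04,-0.45,-0.15],[0.04,-0.45,-0.15],[0.04,-0.45,-0.2],[0.04,-0.45,-0.2],[0.1,-0.48,-0.2],[0,0,0]],"dr":[[0,0,-0.007],[0,0,-0.007],[0,0,-0.007],[0,0,-0.007],[0,0,-0.007],[0,0,-0.007],[0,0,0],[0,0,0],[0,0,0],[0,0,0]]}';python3 -m handwheel '{"delta_pos":[[0,0,0],[0,0,0],[0,0,0]],"dr":[[0,0,0],[0,0,0],[0,0,0]]}' 0.5
```

```text
base near [[-0.0893  0.0979]
 [-0.0888 -0.0999]]
sheet near [[-0.0716  0.0813]
 [-0.0717 -0.0807]]
rib [[-0.0686  0.0056]
 [-0.0686 -0.0046]
 [ 0.0433  0.0051]
 [ 0.0433 -0.0047]]
time_s: 22.25
tool_pos: [0.4407, -0.4147, 0.1066]
tool_rot: [-179.9, 0.5, -0.5]
contact_force: [-1.5, 1.8, 0.4]
opening: 0.0642
gripper_force: 0.0
time_s: 22.55
tool_pos: [0.4463, -0.4068, 0.1147]
tool_rot: [180.0, -0.1, 0.2]
contact_force: [0.3, 0.0, -0.2]
opening: 0.0641
gripper_force: 0.0
```

```bash
python3 -m handwheel '{"delta_pos":[[-0.02,-0.06,-0.4],[0,0,-0.4],[0,0,-0.27],[0,0,0],[0,0,0]],"dr":[[0,0,-0.004],[0,0,0],[0,0,0],[0,0,0],[0,0,0]]}'; python3 -m handwheel '{"delta_pos":[[0,0,0],[0,0,0],[0,0,0],[0,0,0],[0,0,0],[0,0,0]],"dr":[[0,0,0],[0,0,0],[0,0,0],[0,0,0],[0,0,0],[0,0,0]]}' -1 60;python3 -m handwheel '{"delta_pos":[[0,0,0.3],[0,0,0.4],[0,0,0.4],[0,0,0.4],[0,0,0]],"dr":[[0,0,0],[0,0,0],[0,0,0],[0,0,0],[0,0,0]]}'
```

```text
time_s: 23.05
tool_pos: [0.4438, -0.4139, 0.008]
tool_rot: [180.0, -0.1, -0.6]
contact_force: [-0.6, 0.5, -0.3]
opening: 0.0641
gripper_force: 0.0
time_s: 23.65
tool_pos: [0.4448, -0.4158, 0.0095]
tool_rot: [179.8, -0.2, -0.7]
contact_force: [-0.7, 1.2, 6.6]
opening: 0.0349
gripper_force: 61.7
time_s: 24.15
tool_pos: [0.4467, -0.4176, 0.1646]
tool_rot: [179.4, -0.7, -0.7]
contact_force: [0.8, -0.9, -0.5]
opening: 0.0348
gripper_force: 60.7
```

```bash
python3 -m handwheel '{"delta_pos":[[0.11,0.42,0],[0.11,0.42,0],[0.11,0.42,0],[0.11,0.42,0],[0.11,0.42,0],[0.11,0.42,0],[0.11,0.42,0],[0.11,0.42,0],[0.11,0.42,0],[0,0,0]],"dr":[[0,0,0.006],[0,0,0.006],[0,0,0.006],[0,0,0.006],[0,0,0.006],[0,0,0.006],[0,0,0.005],[0,0,0.005],[0,0,0],[0,0,0]]}';python3 -m handwheel '{"delta_pos":[[0,0,0],[0,0,0],[0,0,0],[0,0,0]],"dr":[[0,0,0],[0,0,0],[0,0,0],[0,0,0]]}'
```

```text
time_s: 25.15
tool_pos: [0.5427, -0.0261, 0.157]
tool_rot: [-179.6, -0.1, 8.3]
contact_force: [-0.2, 1.5, -0.9]
opening: 0.0349
gripper_force: 60.7
time_s: 25.55
tool_pos: [0.5416, -0.0382, 0.1565]
tool_rot: [180.0, 0.0, 7.4]
contact_force: [-0.2, -0.2, -1.4]
opening: 0.035
gripper_force: 60.7
```

```bash
python3 -m handwheel '{"delta_pos":[[0.02,0,-0.3],[0,0,-0.3],[0,0,-0.13],[0,0,0],[0,0,0],[0,0,-0.02],[0,0,0]],"dr":[[0,0,0.001],[0,0,0],[0,0,0],[0,0,0],[0,0,0],[0,0,0],[0,0,0]]}'
```

```text
time_s: 26.25
tool_pos: [0.544, -0.0366, 0.0818]
tool_rot: [180.0, -0.0, 7.7]
contact_force: [0.2, -0.2, -0.6]
opening: 0.035
gripper_force: 61.4
```

```bash
python3 -m handwheel '{"delta_pos":[[0,0,0],[0,0,0],[0,0,0],[0,0,0]],"dr":[[0,0,0],[0,0,0],[0,0,0],[0,0,0]]}' 0.1;python3 -m handwheel '{"delta_pos":[[0,0,0.2],[0,0,0.4],[0,0,0.3],[0.15,-0.35,0],[0.15,-0.35,0],[0.15,-0.35,0],[0.15,-0.35,0],[0.15,-0.35,0],[0.19,-0.3,0],[0,0,0]],"dr":[[0,0,0],[0,0,0],[0,0,0],[0,0,-0.009],[0,0,-0.009],[0,0,-0.009],[0,0,-0.009],[0,0,-0.009],[0,0,-0.008],[0,0,0]]}';python3 -m handwheel '{"delta_pos":[[0,0,0],[0,0,0],[0,0,0]],"dr":[[0,0,0],[0,0,0],[0,0,0]]}' 0.5; python3 - <<'E'
from h import *
im=get_image('wrist')[...,::-1].copy();cv2.imwrite('pics/w6.png',im)
im=get_image('top')[...,::-1].copy();cv2.imwrite('pics/top6.png',im)
c=calibration("top")
for n,s,z,t in[("cover",(158,235),.016,18),("s2",(466,212),.036,22)]:print(n,*rect(c,blob(im,s,t),z))
E
```

```text
time_s: 26.65
tool_pos: [0.544, -0.0364, 0.0818]
tool_rot: [180.0, -0.0, 7.7]
contact_force: [0.4, -1.0, 0.8]
opening: 0.0466
gripper_force: 0.0
time_s: 27.65
tool_pos: [0.6379, -0.2489, 0.1699]
tool_rot: [179.7, 0.0, -2.3]
contact_force: [-1.1, -0.8, -0.7]
opening: 0.047
gripper_force: 0.0
time_s: 27.95
tool_pos: [0.6379, -0.2393, 0.1721]
tool_rot: [-179.9, -0.0, -1.6]
contact_force: [-0.2, 0.2, 0.2]
opening: 0.064
gripper_force: 0.0
cover [0.5325 0.4115] (167.0, 138.8) 87.39900207519531
s2 [ 0.4594 -0.389 ] (1252.0, 557.3) -23.009437561035156
```

```bash
python3 -m handwheel '{"delta_pos":[[-0.01,-0.02,-0.45],[0,0,-0.45],[0,0,-0.4],[0,0,-0.33],[0,0,0],[0,0,0]],"dr":[[0,0,-0.002],[0,0,0],[0,0,0],[0,0,0],[0,0,0],[0,0,0]]}'; python3 -m handwheel '{"delta_pos":[[0,0,0],[0,0,0],[0,0,0],[0,0,0],[0,0,0],[0,0,0]],"dr":[[0,0,0],[0,0,0],[0,0,0],[0,0,0],[0,0,0],[0,0,0]]}' -1 60;python3 -m handwheel '{"delta_pos":[[0,0,0.3],[0,0,0.4],[0,0,0.4],[0,0,0.4],[0,0,0],[0,0,0]],"dr":[[0,0,0],[0,0,0],[0,0,0],[0,0,0],[0,0,0],[0,0,0]]}'
```

```text
time_s: 28.65
tool_pos: [0.637, -0.243, 0.0091]
tool_rot: [-180.0, 0.0, -2.1]
contact_force: [1.2, 0.4, 0.5]
opening: 0.064
gripper_force: 0.0
time_s: 29.25
tool_pos: [0.6395, -0.244, 0.0122]
tool_rot: [179.9, -0.4, -2.2]
contact_force: [0.0, 0.5, 7.1]
opening: 0.035
gripper_force: 62.4
time_s: 29.85
tool_pos: [0.6377, -0.2437, 0.1608]
tool_rot: [179.9, -0.2, -2.2]
contact_force: [-0.1, -0.4, -1.0]
opening: 0.0348
gripper_force: 61.5
```

```bash
python3 -m handwheel '{"delta_pos":[[-0.17,0.38,0],[-0.17,0.39,0],[-0.17,0.39,0],[-0.17,0.39,0],[-0.17,0.39,0],[-0.17,0.39,0],[-0.17,0.39,0],[-0.18,0.38,0],[0,0,0],[0,0,0]],"dr":[[0,0,0.007],[0,0,0.007],[0,0,0.007],[0,0,0.007],[0,0,0.007],[0,0,0.007],[0,0,0.006],[0,0,0.006],[0,0,0],[0,0,0]]}';python3 -m handwheel '{"delta_pos":[[0,0,0],[0,0,0],[0,0,0]],"dr":[[0,0,0],[0,0,0],[0,0,0]]}'
```

```text
time_s: 30.85
tool_pos: [0.4982, 0.0673, 0.1573]
tool_rot: [180.0, 0.2, 7.7]
contact_force: [-0.1, -1.4, -0.9]
opening: 0.0349
gripper_force: 61.5
time_s: 31.15
tool_pos: [0.5002, 0.0651, 0.1582]
tool_rot: [180.0, 0.0, 7.4]
contact_force: [-0.4, -0.2, -0.3]
opening: 0.0352
gripper_force: 61.5
```

```bash
python3 -m handwheel '{"delta_pos":[[-0.02,0.01,-0.3],[0,0,-0.3],[0,0,-0.11],[0,0,0],[0,0,0],[0,0,-0.02],[0,0,0]],"dr":[[0,0,0.001],[0,0,0],[0,0,0],[0,0,0],[0,0,0],[0,0,0],[0,0,0]]}'
```

```text
time_s: 31.85
tool_pos: [0.4986, 0.0676, 0.0864]
tool_rot: [180.0, -0.1, 7.7]
contact_force: [-1.4, -0.6, -1.3]
opening: 0.0349
gripper_force: 61.5
```

```bash
python3 -m handwheel '{"delta_pos":[[0,0,-0.02],[0,0,0],[0,0,0]],"dr":[[0,0,0],[0,0,0],[0,0,0]]}';python3 -m handwheel '{"delta_pos":[[0,0,0],[0,0,0],[0,0,0],[0,0,0]],"dr":[[0,0,0],[0,0,0],[0,0,0],[0,0,0]]}' 0.1;python3 -m handwheel '{"delta_pos":[[0,0,0.2],[0,0,0.4],[0,0,0.4],[0.05,-0.46,0],[0.05,-0.46,0],[0.05,-0.46,0],[0.05,-0.46,0],[0.05,-0.46,0],[0.05,-0.46,0],[0.05,-0.46,0]],"dr":[[0,0,0],[0,0,0],[0,0,0],[0,0,0],[0,0,0],[0,0,0],[0,0,0],[0,0,0],[0,0,0],[0,0,0]]}';python3 -m handwheel '{"delta_pos":[[0.05,-0.45,-0.1],[0.05,-0.45,-0.1],[0.05,-0.45,-0.1],[0.05,-0.45,-0.1],[0,0,0],[0,0,0],[0,0,0],[0,0,0]],"dr":[[0,0,0.006],[0,0,0],[0,0,0],[0,0,0],[0,0,0],[0,0,0],[0,0,0],[0,0,0]]}' 0.5; python3 - <<'E'
from h import *
c=calibration("wrist");im=get_image('wrist')[...,::-1].copy();cv2.imwrite('pics/w7.png',im);np.savez('w7.npz',**c)
print(proj(c,[.557,-.439,.036]))
E
```

```text
time_s: 32.15
tool_pos: [0.4985, 0.0677, 0.0841]
tool_rot: [180.0, -0.1, 7.7]
contact_force: [0.3, -0.8, 1.7]
opening: 0.0347
gripper_force: 61.7
time_s: 32.55
tool_pos: [0.4977, 0.0675, 0.0835]
tool_rot: [180.0, 0.0, 7.7]
contact_force: [0.3, 0.8, -1.1]
opening: 0.0473
gripper_force: 0.0
time_s: 33.55
tool_pos: [0.5327, -0.2562, 0.1836]
tool_rot: [180.0, 0.0, 7.7]
contact_force: [0.5, -0.4, 0.6]
opening: 0.047
gripper_force: 0.0
time_s: 34.35
tool_pos: [0.5542, -0.4322, 0.1447]
tool_rot: [-180.0, -0.1, 9.0]
contact_force: [-0.5, -0.4, -0.6]
opening: 0.0642
gripper_force: 0.0
[[284.212  201.3654]]
```

```bash
python3 -m handwheel '{"delta_pos":[[0.02,-0.07,-0.4],[0,0,-0.4],[0,0,-0.35],[0,0,-0.19],[0,0,0],[0,0,0]],"dr":[[0,0,-0.002],[0,0,0],[0,0,0],[0,0,0],[0,0,0],[0,0,0]]}'; python3 -m handwheel '{"delta_pos":[[0,0,0],[0,0,0],[0,0,0],[0,0,0],[0,0,0],[0,0,0]],"dr":[[0,0,0],[0,0,0],[0,0,0],[0,0,0],[0,0,0],[0,0,0]]}' -1 60;python3 -m handwheel '{"delta_pos":[[0,0,0.3],[0,0,0.4],[0,0,0.4],[0,0,0.4],[0,0,0],[0,0,0]],"dr":[[0,0,0],[0,0,0],[0,0,0],[0,0,0],[0,0,0],[0,0,0]]}'
```

```text
time_s: 35.0
tool_pos: [0.5558, -0.441, 0.0108]
tool_rot: [180.0, -0.1, 8.5]
contact_force: [-0.0, 0.3, 0.6]
opening: 0.0643
gripper_force: 0.0
time_s: 35.6
tool_pos: [0.5566, -0.4426, 0.0126]
tool_rot: [179.8, -0.2, 8.5]
contact_force: [0.1, 0.1, 6.3]
opening: 0.0348
gripper_force: 62.2
time_s: 36.2
tool_pos: [0.5555, -0.4419, 0.1614]
tool_rot: [179.9, -0.1, 8.5]
contact_force: [0.1, 0.6, -1.4]
opening: 0.0346
gripper_force: 61.5
```

```bash
python3 -m handwheel '{"delta_pos":[[-0.09,0.44,0],[-0.09,0.44,0],[-0.09,0.44,0],[-0.09,0.44,0],[-0.09,0.44,0],[-0.09,0.44,0],[-0.09,0.44,0],[-0.08,0.44,0],[-0.07,0.44,0],[0,0,0]],"dr":[[0,0,-0.005],[0,0,0],[0,0,0],[0,0,0],[0,0,0],[0,0,0],[0,0,0],[0,0,0],[0,0,0],[0,0,0]]}';python3 -m handwheel '{"delta_pos":[[0,0,0],[0,0,0],[0,0,0],[0,0,0]],"dr":[[0,0,0],[0,0,0],[0,0,0],[0,0,0]]}'
```

```text
time_s: 37.2
tool_pos: [0.474, -0.0367, 0.1581]
tool_rot: [-179.7, 0.2, 8.3]
contact_force: [-0.0, 0.3, -0.4]
opening: 0.0351
gripper_force: 61.5
time_s: 37.6
tool_pos: [0.4768, -0.047, 0.1592]
tool_rot: [180.0, 0.0, 7.4]
contact_force: [0.5, -0.0, -0.4]
opening: 0.0349
gripper_force: 61.5
```

Lowering it, releasing, then backing off to look at the stack.

```bash
python3 -m handwheel '{"delta_pos":[[0,0,-0.3],[0,0,-0.3],[0,0,-0.12],[0,0,0],[0,0,0],[0,0,-0.03],[0,0,0],[0,0,0]],"dr":[[0,0,0.001],[0,0,0],[0,0,0],[0,0,0],[0,0,0],[0,0,0],[0,0,0],[0,0,0]]}';python3 -m handwheel '{"delta_pos":[[0,0,0],[0,0,0],[0,0,0],[0,0,0]],"dr":[[0,0,0],[0,0,0],[0,0,0],[0,0,0]]}' 0.1;python3 -m handwheel '{"delta_pos":[[0,0,0.2],[0,0,0.4],[0,0,0.4],[-0.35,0.2,0.3],[-0.3,0.2,0.3],[0,0.2,0.1],[0,0,0],[0,0,0],[0,0,0],[0,0,0]],"dr":[[0,0,0],[0,0,0],[0,0,0],[0,0,0],[0,0,0],[0,0,0],[0,0,0],[0,0,0],[0,0,0],[0,0,0]]}'; python3 - <<'E'
from h import *
im=get_image('wrist')[...,::-1].copy();cv2.imwrite('pics/w8.png',im);np.savez('w8.npz',**calibration('wrist'))
im=get_image('top')[...,::-1].copy();cv2.imwrite('pics/top8.png',im)
E
```

```text
time_s: 38.4
tool_pos: [0.4772, -0.0455, 0.0851]
tool_rot: [180.0, -0.1, 7.7]
contact_force: [-0.7, 0.1, 0.8]
opening: 0.0349
gripper_force: 61.9
time_s: 38.8
tool_pos: [0.4769, -0.0454, 0.0847]
tool_rot: [180.0, -0.0, 7.7]
contact_force: [0.1, -0.8, 0.5]
opening: 0.0468
gripper_force: 0.0
time_s: 39.8
tool_pos: [0.4117, 0.0133, 0.2533]
tool_rot: [-180.0, 0.2, 7.6]
contact_force: [-0.4, -0.4, -0.6]
opening: 0.0466
gripper_force: 0.0
```

View pics/w8.png

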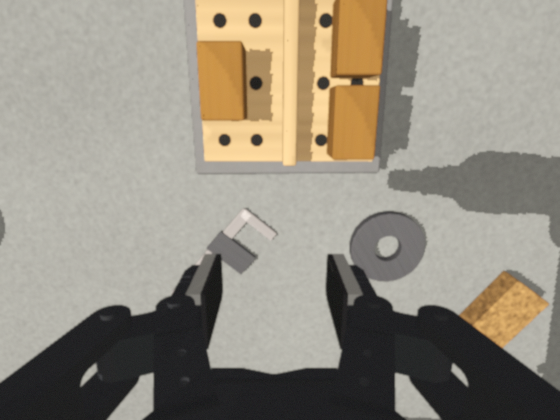

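The shorts are in the lanes: one mid-left at (222,80) and two on the right at (358,35) and (354,122). Next I'll look at the cover and control box, and check for any missed blank.

```bash
python3 -m handwheel '{"delta_pos":[[0,0.4,0.05],[0,0.45,0.05],[0,0.45,0.05],[0,0.45,0.05],[0,0.45,0.05],[0,0.45,0],[0,0.45,0],[0,0,0],[0,0,0],[0,0,0]],"dr":[[0,0,-0.01],[0,0,-0.01],[0,0,-0.01],[0,0,-0.01],[0,0,-0.01],[0,0,0],[0,0,0],[0,0,0],[0,0,0],[0,0,0]]}' 1;python3 -m handwheel '{"delta_pos":[[0,0,0],[0,0,0]],"dr":[[0,0,0],[0,0,0]]}'; python3 - <<'E'
from h import *
im=get_image('wrist')[...,::-1].copy();cv2.imwrite('pics/w9.png',im);np.savez('w9.npz',**calibration('wrist'))
t=cv2.imread("pics/top8.png");h=cv2.cvtColor(t,cv2.COLOR_BGR2HSV)
m=cv2.inRange(h,(8,110,90),(18,255,160));n,_,st,ce=cv2.connectedComponentsWithStats(m)
print([(ce[i].astype(int).tolist(),int(st[i,4])) for i in range(1,n) if st[i,4]>40])
E
```

```text
time_s: 40.9
tool_pos: [0.4129, 0.3227, 0.2789]
tool_rot: [179.9, 0.0, -1.4]
contact_force: [0.3, -0.9, -0.4]
opening: 0.0857
gripper_force: 0.0
time_s: 41.1
tool_pos: [0.4128, 0.3229, 0.2796]
tool_rot: [180.0, -0.0, -1.4]
contact_force: [-0.2, 0.4, -0.7]
opening: 0.0854
gripper_force: 0.0
[([284, 102], 95), ([379, 100], 83), ([332, 106], 110), ([435, 161], 154), ([333, 204], 117), ([297, 227], 205), ([175, 298], 493), ([422, 309], 610)]
```

View pics/w9.png

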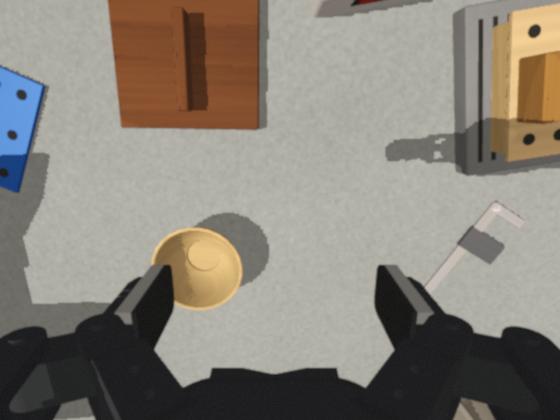

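The cover's near corners are at (122,128) and (259,129), and its rib runs from about (180,10) to (184,108). No fourth short blank is in view.

```bash
python3 - <<'E'
from h import *
c=dict(np.load("w9.npz"))
b=onplane(c,[(122,128.5),(259,129)],.016);e=b[0]-b[1];u=np.array([e[1],-e[0]])/np.linalg.norm(e)
print("cover wrist",np.linalg.norm(e),np.degrees(np.arctan2(u[1],u[0])),b.mean(0)+.07*u)
r=onplane(c,[(180,9),(184,109)],.042);print("rib",r)
im=cv2.imread("pics/top8.png");ct=calibration("top")
m=blob(im,(165,240),18);print("top",im[240,165],*rect(ct,m,.016)); h=np.where(m);print(h[1].min(),h[1].max(),h[0].min(),h[0].max())
im2=cv2.imread("pics/w9.png");m=blob(im2,(182,60),22);print(*rect(c,m,.042))
k=cv2.cvtColor(im2,cv2.COLOR_BGR2GRAY);print(k[60,165:200])
E
```

```text
cover wrist 0.1593887999215961 -1.6644936478457057 [0.5314 0.4173]
rib [[0.5791 0.4126]
 [0.4837 0.4182]]
top [48 55 73] [0.5324 0.4116] (167.0, 139.2) 87.55255889892578
151 209 196 243
[0.5263 0.4115] (146.7, 123.5) 87.74918365478516
[86 83 85 86 85 86 86 89 90 90 92 93 93 92 93 91 93 93 89 79 60 47 43 39
 40 44 48 51 55 54 54 54 52 53 55]
```

```bash
python3 -m handwheel '{"delta_pos":[[0.24,0.18,-0.34],[0.24,0.18,-0.34],[0.24,0.18,-0.34],[0.24,0.18,-0.34],[0.22,0.2,-0.34],[0,0,0],[0,0,0],[0,0,0],[0,0,0],[0,0,0]],"dr":[[0,0,-0.003],[0,0,0],[0,0,0],[0,0,0],[0,0,0],[0,0,0],[0,0,0],[0,0,0],[0,0,0],[0,0,0]]}'
```

```text
time_s: 42.15
tool_pos: [0.5306, 0.4167, 0.1125]
tool_rot: [-179.9, -0.2, -1.8]
contact_force: [0.4, 0.3, 0.5]
opening: 0.0858
gripper_force: 0.0
```

```bash
python3 -m handwheel '{"delta_pos":[[0.01,0,-0.4],[0,0,-0.3],[0,0,-0.19],[0,0,0],[0,0,0]],"dr":[[0,0,0],[0,0,0],[0,0,0],[0,0,0],[0,0,0]]}'; python3 -m handwheel '{"delta_pos":[[0,0,0],[0,0,0],[0,0,0],[0,0,0],[0,0,0],[0,0,0],[0,0,0],[0,0,0],[0,0,0],[0,0,0]],"dr":[[0,0,0],[0,0,0],[0,0,0],[0,0,0],[0,0,0],[0,0,0],[0,0,0],[0,0,0],[0,0,0],[0,0,0]]}' -1 110;python3 -m handwheel '{"delta_pos":[[0,0,0.2],[0,0,0.3],[0,0,0.4],[0,0,0.4],[0,0,0.3],[0,0,0],[0,0,0],[0,0,0]],"dr":[[0,0,0],[0,0,0],[0,0,0],[0,0,0],[0,0,0],[0,0,0],[0,0,0],[0,0,0]]}'
```

```text
time_s: 42.65
tool_pos: [0.5315, 0.4168, 0.0219]
tool_rot: [-179.9, -0.1, -1.8]
contact_force: [-0.0, 0.1, 0.7]
opening: 0.0854
gripper_force: 0.0
time_s: 43.65
tool_pos: [0.5312, 0.4168, 0.0211]
tool_rot: [-180.0, -0.0, -1.8]
contact_force: [-0.2, -0.6, 5.8]
opening: 0.0097
gripper_force: 108.6
time_s: 44.45
tool_pos: [0.5297, 0.4145, 0.1762]
tool_rot: [179.7, 0.3, -1.8]
contact_force: [-0.1, -0.3, -4.9]
opening: 0.0092
gripper_force: 108.0
```

```bash
python3 -m handwheel '{"delta_pos":[[-0.3,-0.15,0.1],[-0.3,-0.3,0.1],[0,-0.4,0],[0,-0.4,0],[0,-0.4,0],[0,-0.4,0],[0,-0.4,0],[0,-0.4,0],[0,-0.4,0],[0.1,-0.4,0]],"dr":[[0,0,0],[0,0,0],[0,0,0.01],[0,0,0.01],[0,0,0.01],[0,0,0.01],[0,0,0.012],[0,0,0],[0,0,0],[0,0,0]]}';python3 -m handwheel '{"delta_pos":[[0.12,-0.25,0],[0.1,-0.1,0],[0,0,0],[0,0,0],[0,0,0],[0,0,0]],"dr":[[0,0,0],[0,0,0],[0,0,0],[0,0,0],[0,0,0],[0,0,0]]}'; python3 -c "
from h import *
im=get_image('scene')[...,::-1].copy();cv2.imwrite('pics/sc10.png',cv2.resize(im[120:330,130:450],None,fx=2.4,fy=2.4))"
```

```text
time_s: 45.45
tool_pos: [0.4779, 0.0495, 0.198]
tool_rot: [180.0, 0.4, 7.6]
contact_force: [1.6, 0.8, -4.6]
opening: 0.0097
gripper_force: 108.4
time_s: 46.05
tool_pos: [0.5024, 0.0185, 0.2004]
tool_rot: [-180.0, 0.0, 7.8]
contact_force: [0.7, 0.5, -4.0]
opening: 0.0094
gripper_force: 108.4
```

View pics/sc10.png

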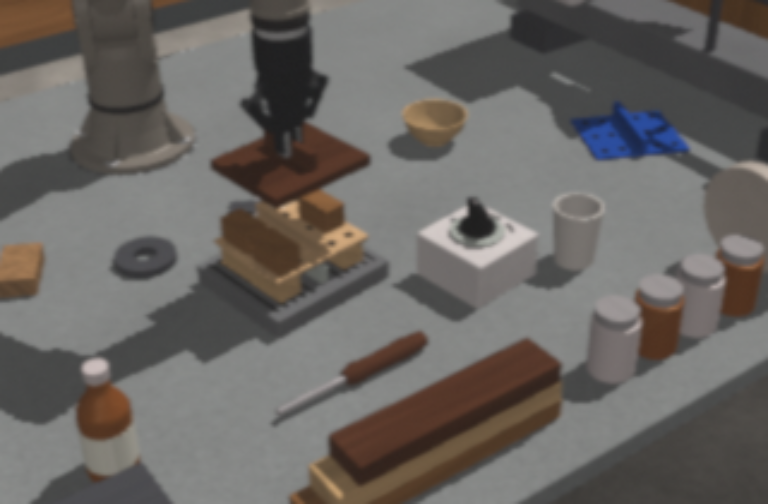

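The cover hangs level over the stack at (290,160), and everything else is undisturbed. Lowering it now.

```bash
python3 -m handwheel '{"delta_pos":[[0.01,-0.06,-0.2],[0,0,-0.2],[0,0,-0.15],[0,0,-0.1],[0,0,0],[0,0,0],[0,0,0]],"dr":[[0,0,-0.001],[0,0,0],[0,0,0],[0,0,0],[0,0,0],[0,0,0],[0,0,0]]}'
```

```text
time_s: 46.8
tool_pos: [0.505, 0.0108, 0.1366]
tool_rot: [180.0, -0.1, 7.4]
contact_force: [0.2, 0.0, -4.4]
opening: 0.0094
gripper_force: 108.3
```

```bash
python3 -m handwheel '{"delta_pos":[[-0.01,0.01,-0.05],[0,0,0],[0,0,0],[0,0,-0.02],[0,0,0],[0,0,0]],"dr":[[0,0,0.001],[0,0,0],[0,0,0],[0,0,0],[0,0,0],[0,0,0]]}'
```

```text
time_s: 47.4
tool_pos: [0.5035, 0.0115, 0.129]
tool_rot: [180.0, -0.1, 7.6]
contact_force: [-0.8, -0.9, -0.7]
opening: 0.0096
gripper_force: 108.9
```

```bash
python3 -m handwheel '{"delta_pos":[[0,0,-0.01],[0,0,0],[0,0,0],[0,0,0],[0,0,0],[0,0,0],[0,0,0]],"dr":[[0,0,0],[0,0,0],[0,0,0],[0,0,0],[0,0,0],[0,0,0],[0,0,0]]}' 0.1 60;python3 -m handwheel '{"delta_pos":[[0,0,0.2],[0,0,0.4],[0,0,0.4],[-0.3,0.2,0.3],[-0.2,0.3,0.2],[0.1,0.45,0],[0.1,0.45,0],[0,0.3,0],[0,0,0],[0,0,0]],"dr":[[0,0,0],[0,0,0],[0,0,0],[0,0,0],[0,0,0],[0,0,0],[0,0,0],[0,0,0],[0,0,0],[0,0,0]]}'; python3 -m handwheel '{"delta_pos":[[0,0,0],[0,0,0]],"dr":[[0,0,0],[0,0,0]]}'; python3 - <<'E'
from h import *
im=get_image('wrist')[...,::-1].copy();cv2.imwrite('pics/w11.png',im);np.savez('w11.npz',**calibration('wrist'))
E
```

```text
time_s: 48.1
tool_pos: [0.5031, 0.0115, 0.1275]
tool_rot: [180.0, -0.0, 7.6]
contact_force: [-0.2, -0.3, -0.8]
opening: 0.0468
gripper_force: 0.0
time_s: 49.1
tool_pos: [0.4727, 0.182, 0.2773]
tool_rot: [180.0, 0.0, 7.7]
contact_force: [-0.1, -0.2, -0.3]
opening: 0.0471
gripper_force: 0.0
time_s: 49.3
tool_pos: [0.4734, 0.1797, 0.2773]
tool_rot: [179.9, 0.0, 7.4]
contact_force: [0.2, 0.4, -0.0]
opening: 0.0467
gripper_force: 0.0
```

View pics/w11.png

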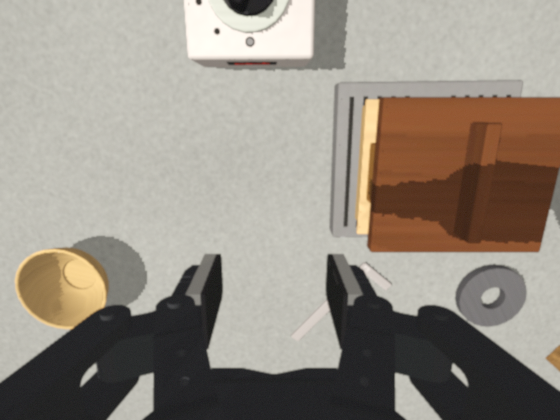

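The cover is seated, with left corners at (379,97) and (369,251) and a near-right corner at (541,251). The control box's near edge runs from (188,58) to (313,60). I'll check the cover's fit and move forward to view the knob.

```bash
python3 - <<'E'
from h import *
c=dict(np.load("w11.npz"))
u=np.array([np.cos(np.radians(7.6)),np.sin(np.radians(7.6))]);v=np.array([-u[1],u[0]]);O=np.array([.5035,.0122])
w=onplane(c,[(379,97),(369,251.5),(541,251.5)],.124)-O;print(np.c_[w@u,w@v])
b=onplane(c,[(188,58),(313,60)],.07);e=b[0]-b[1];n=np.array([e[1],-e[0]])/np.linalg.norm(e)
print("control",np.linalg.norm(e),np.degrees(np.arctan2(n[1],n[0])),b.mean(0)+.06*n)
E
python3 -m handwheel '{"delta_pos":[[0.4,0.1,0],[0.4,0.1,0],[0.2,0.1,0],[0,0,0],[0,0,0],[0,0,0]],"dr":[[0,0,0],[0,0,0],[0,0,0],[0,0,0],[0,0,0],[0,0,0]]}'; python3 - <<'E'
from h import *
im=get_image('wrist')[...,::-1].copy();np.savez('w12.npz',**calibration('wrist'));cv2.imwrite('pics/w12f.png',im);cv2.imwrite('pics/w12.png',cv2.resize(im[0:230,100:400],None,fx=2.5,fy=2.5,interpolation=cv2.INTER_CUBIC))
E
```

```text
[[ 0.0707  0.0832]
 [-0.0682  0.0812]
 [-0.069  -0.0815]]
control 0.11870572503609013 6.509723291172304 [0.6436 0.2237]
time_s: 49.95
tool_pos: [0.5723, 0.2109, 0.2778]
tool_rot: [180.0, 0.0, 7.5]
contact_force: [-0.3, -0.4, 0.3]
opening: 0.047
gripper_force: 0.0
```

View pics/w12.png

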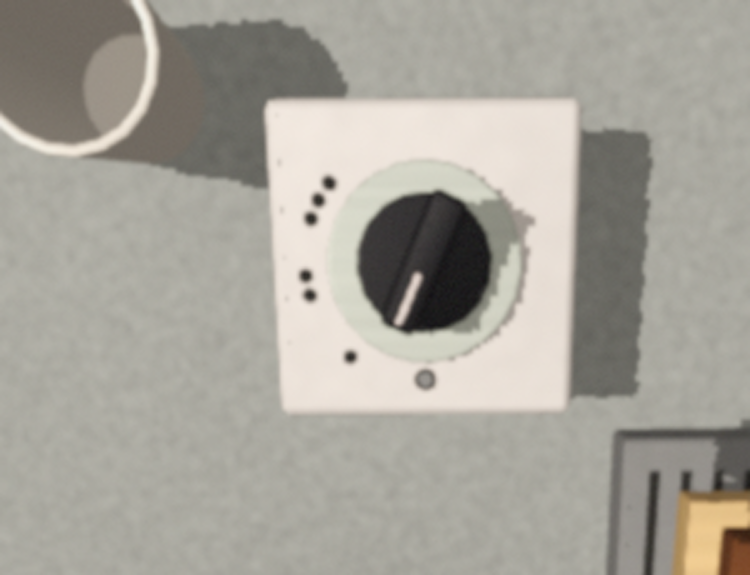

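The selector's pointer runs from (418,275) to its tip at (399,323) in the crop. The two-dot mark is at (308,285), the off circle at (425,379), and the pot is at (70,70).

```bash
python3 - <<'E'
from h import *
c=dict(np.load("w12.npz"))
f=lambda p,z:onplane(c,np.array(p,float)/2.5+[100,0],z)
ang=lambda d:np.degrees(np.arctan2(d[1],d[0]))
b=f([(266,100),(578,101),(567,411),(284,411)],.07);C=b.mean(0);print("box",C,ang(b[0]-b[3]),ang(b[1]-b[2]),np.linalg.norm(b[0]-b[1]))
r=f([(425,260)],.0705)[0];print("ring centre",r)
for n,p in[("off",(425,379)),("one",(350,357)),("two",(308,285.5)),("three",(320,200))]:
    d=f([p],.07)[0]-C;print(n,ang(-d),np.linalg.norm(d))
for z in(.115,.123):
    p=f([(418,275),(399,323)],z);print("pointer yaw",ang(p[0]-p[1]),"tip rel",(p[1]-C),"inner",p[0]-C)
E
```

```text
box [0.6434 0.225 ] 7.9326212233195195 7.998338306392889 0.1171038488533313
ring centre [0.6447 0.2248]
off 7.8684299345093205 0.04541480548136154
one -32.099301779045156 0.047369016661176044
two -72.15114702142928 0.04685974380007392
three -112.87710654569302 0.04649753928870723
pointer yaw -15.133909766355773 tip rel [-0.021   0.0057] inner [-0.0041  0.0011]
pointer yaw -15.133909766355792 tip rel [-0.0205  0.0054] inner [-0.004  0.001]
```

```bash
python3 -c "
from h import *
s=sense();print(s['qpos'],s['tool_rot'])"; python3 -m handwheel '{"delta_pos":[[0.3,0.05,-0.3],[0.25,0.05,-0.3],[0.17,0.04,-0.3],[0,0,-0.3],[0,0,0],[0,0,0],[0,0,0],[0,0,0]],"dr":[[0,0,-0.032],[0,0,-0.032],[0,0,-0.031],[0,0,-0.031],[0,0,0],[0,0,0],[0,0,0],[0,0,0]]}' 0.1;python3 -c "
from h import *
s=sense();print(s['qpos'],s['tool_rot'])"
```

```text
[   2.2819   28.811   -39.5953   70.0333   17.9565   87.1456 -117.024 ] [179.9589  -0.0191   7.5516]
time_s: 50.8
tool_pos: [0.646, 0.2261, 0.1605]
tool_rot: [-179.8, -0.2, -15.1]
contact_force: [-0.1, -0.3, -0.3]
opening: 0.047
gripper_force: 0.0
[  -3.2316   39.6421  -32.0625   67.8634   20.3165   77.5769 -138.5163] [-179.8335   -0.2077  -15.0763]
```

```bash
python3 -m handwheel '{"delta_pos":[[0,0,0],[0,0,0],[0,0,0],[0,0,0],[0,0,0],[0,0,0],[0,0,0],[0,0,0],[0,0,0],[0,0,0]],"dr":[[0,0,0.04],[0,0,0.04],[0,0,0.04],[0,0,0.04],[0,0,0.04],[0,0,0.04],[0,0,0.04],[0,0,0.04],[0,0,0.04],[0,0,0.04]]}';python3 -m handwheel '{"delta_pos":[[0,0,0],[0,0,0],[0,0,0],[0,0,0],[0,0,0],[0,0,0],[0,0,0],[0,0,0],[0,0,0],[0,0,0]],"dr":[[0,0,0.04],[0,0,0.04],[0,0,0.04],[0,0,0.04],[0,0,0.04],[0,0,0.04],[0,0,0.04],[0,0,0.04],[0,0,0.04],[0,0,0.04]]}';python3 -m handwheel '{"delta_pos":[[0,0,0],[0,0,0],[0,0,0],[0,0,0],[0,0,0],[0,0,0],[0,0,0],[0,0,0],[0,0,0]],"dr":[[0,0,0.04],[0,0,0.04],[0,0,0.04],[0,0,0.04],[0,0,0.04],[0,0,0],[0,0,0],[0,0,0],[0,0,0]]}';python3 -c "
from h import *
s=sense();print(s['qpos'],s['tool_rot'])"
```

```text
time_s: 51.8
tool_pos: [0.6457, 0.2255, 0.1594]
tool_rot: [179.9, -0.1, 57.2]
contact_force: [-0.4, -0.1, 0.1]
opening: 0.0469
gripper_force: 0.0
time_s: 52.8
tool_pos: [0.6458, 0.2253, 0.1594]
tool_rot: [179.9, 0.1, 129.1]
contact_force: [-0.1, -0.3, -0.2]
opening: 0.047
gripper_force: 0.0
time_s: 53.7
tool_pos: [0.6452, 0.2254, 0.1578]
tool_rot: [180.0, 0.0, 164.8]
contact_force: [-0.1, 0.2, -1.0]
opening: 0.0472
gripper_force: 0.0
[ 10.4422  51.6914 -66.8496  67.293   46.2715  87.385   27.1408] [179.9976   0.037  164.8118]
```

```bash
python3 -m handwheel '{"delta_pos":[[-0.01,-0.01,-0.25],[0,0,-0.2],[0,0,-0.16],[0,0,0],[0,0,0]],"dr":[[0,0,0],[0,0,0],[0,0,0],[0,0,0],[0,0,0]]}';python3 -m handwheel '{"delta_pos":[[0,0,0],[0,0,0],[0,0,0],[0,0,0],[0,0,0],[0,0,0],[0,0,0]],"dr":[[0,0,0],[0,0,0],[0,0,0],[0,0,0],[0,0,0],[0,0,0],[0,0,0]]}' -1 50;python3 -c "
from h import *
s=sense();print(s['qpos'],s['tool_rot'])"
```

```text
time_s: 54.2
tool_pos: [0.6441, 0.2246, 0.0967]
tool_rot: [180.0, -0.0, 164.9]
contact_force: [-0.5, 0.9, 0.1]
opening: 0.0469
gripper_force: 0.0
time_s: 54.9
tool_pos: [0.6444, 0.2247, 0.098]
tool_rot: [179.9, 0.1, 164.9]
contact_force: [-1.0, -1.3, 5.6]
opening: 0.0128
gripper_force: 50.5
[ 11.2213  54.5071 -65.3626  72.0505  48.4523  81.6369  25.1752] [179.9422   0.0787 164.867 ]
```

```bash
python3 -m handwheel '{"delta_pos":[[0,0,0],[0,0,0],[0,0,0],[0,0,0],[0,0,0],[0,0,0],[0,0,0],[0,0,0],[0,0,0],[0,0,0]],"dr":[[0,0,-0.032],[0,0,-0.032],[0,0,-0.032],[0,0,-0.032],[0,0,-0.032],[0,0,-0.032],[0,0,-0.032],[0,0,-0.032],[0,0,-0.032],[0,0,-0.031]]}';python3 -m handwheel '{"delta_pos":[[0,0,0],[0,0,0],[0,0,0],[0,0,0]],"dr":[[0,0,0],[0,0,0],[0,0,0],[0,0,0]]}'
```

```text
time_s: 55.9
tool_pos: [0.6443, 0.2244, 0.0979]
tool_rot: [179.9, 0.0, 107.2]
contact_force: [-1.6, -2.3, 5.7]
opening: 0.0125
gripper_force: 50.5
time_s: 56.3
tool_pos: [0.6443, 0.2245, 0.098]
tool_rot: [179.9, 0.0, 107.5]
contact_force: [-2.1, -2.3, 6.5]
opening: 0.0128
gripper_force: 50.6
```

Releasing, lifting, and backing off toward the robot for a final check.

```bash
python3 -m handwheel '{"delta_pos":[[0,0,0],[0,0,0],[0,0,0],[0,0,0],[0,0,0]],"dr":[[0,0,0],[0,0,0],[0,0,0],[0,0,0],[0,0,0]]}' 0.1;python3 -m handwheel '{"delta_pos":[[0,0,0.2],[0,0,0.4],[0,0,0.4],[0,0,0.4],[-0.3,0.2,0.2],[-0.4,0.2,0],[-0.4,0.2,0],[-0.3,0,0],[0,0,0],[0,0,0]],"dr":[[0,0,0],[0,0,0],[0,0,0],[0,0,0],[0,0,0],[0,0,0],[0,0,0],[0,0,0],[0,0,0],[0,0,0]]}';python3 -m handwheel '{"delta_pos":[[0,0,0],[0,0,0]],"dr":[[0,0,0],[0,0,0]]}'; python3 - <<'E'
from h import *
t=get_image('top')[...,::-1].copy();s=get_image('scene')[...,::-1].copy()
a=cv2.resize(t[130:310,150:460],(400,232),interpolation=cv2.INTER_CUBIC)
a=np.vstack([cv2.resize(t[130:280,180:380],(800,600),interpolation=cv2.INTER_CUBIC)[:300],cv2.resize(s[150:340,100:420],(800,475),interpolation=cv2.INTER_CUBIC)[:300]])
cv2.imwrite('pics/fin.png',a)
E
```

```text
time_s: 56.8
tool_pos: [0.644, 0.2244, 0.0962]
tool_rot: [-180.0, -0.0, 107.5]
contact_force: [-0.5, 0.0, -0.5]
opening: 0.0467
gripper_force: 0.0
time_s: 57.8
tool_pos: [0.504, 0.2843, 0.2568]
tool_rot: [179.9, 0.1, 107.5]
contact_force: [1.3, -0.1, 0.2]
opening: 0.0472
gripper_force: 0.0
time_s: 58.0
tool_pos: [0.5055, 0.2837, 0.2561]
tool_rot: [-180.0, -0.0, 107.3]
contact_force: [-0.0, 0.1, 0.2]
opening: 0.0472
gripper_force: 0.0
```

View pics/fin.png

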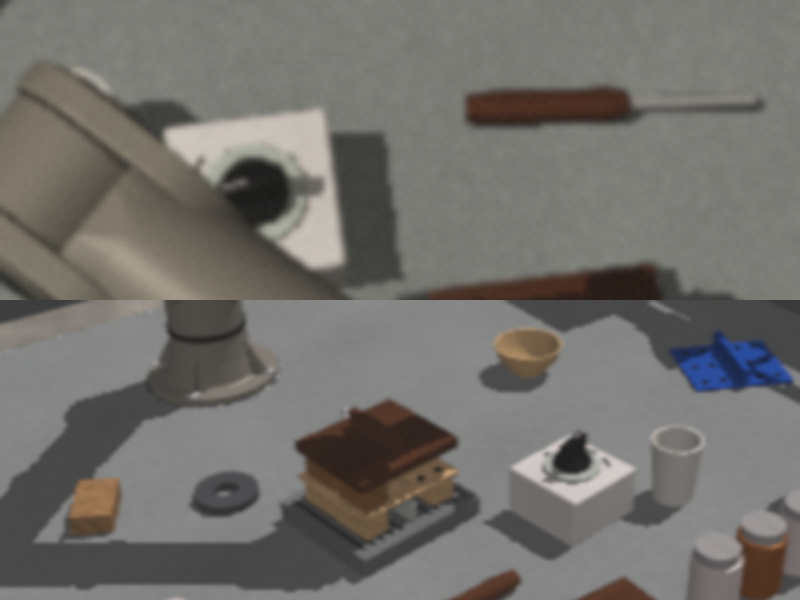

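The pointer at (225,187) points to the two-dot mark. The stack stands level and square, the pot is upright, and the gripper is clear. Handing in.

```bash
python3 -c "
from plant import *
print(sign_off())"
```

```text
the job is handed in; nothing more can be done
None
```

I handed the job in at about 58 s: two long blanks, the plywood sheet, all three short blanks found (two on one side, one on the other) and the cover are stacked square and level, the selector was then turned to two dots, and everything was let go (the pot stands in the last picture; the bottle stood when last seen, before the cover went down).

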